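# Press the recessed heater reset with the stylus

### The arm

A 6-joint arm with a two-finger parallel gripper is mounted at the origin on the work surface. World frame = base frame: x ahead of the robot, y to its left, z up, the work surface at z = 0. Lengths are in mm, angles in rad, forces in N, time in s.
With the tool pointing down it reaches from about 350 to 775 mm from the base axis. Payload 7.3 kg.
Tool frame: the origin (TCP) lies midway between the tips of the shut fingers; the grasp point (between the pads) lies 19 mm behind it; z points along the fingers, y is the line along which they close (so a half turn about z gives the same grasp; the last joint's range is limited). The gripper opens to 92 mm and grips with 3 to 60 N. Pads are 19 mm wide; open, the fingers measure 130 mm over their backs; the gripper's body (75 mm by 190 mm) begins 47 mm behind the grasp point.
Start: joints at [1.062, 0.342, 1.524, -0, 1.275, -0.146], TCP at [186.306, 490.851, 226.741] pointing down, gripper open.
Joint ranges: [-2.53, 2.53], [-0.77, 2.02], [0.04, 2.7], [-1, 4.14], [0.28, 2.66], [-3.11, 3.11]. Speed limits (rad/s): [2.57, 2.57, 3.14, 3.14, 3.14, 3.14].

### API

Orientations are given as [roll, pitch, yaw] about the fixed x, y, z axes, in that order (R = Rz(yaw) Ry(pitch) Rx(roll)).
In Python, from plant import bot gives the robot as it stands.
- The arm moves only by the tool servo_tool, never from a script. Its argument "deltas" is a list of rows, each a list of 2 entries, a list of its own where there are three numbers: the shift along the tool's x, y, z in m, then the turn, a rotation vector about the tool's x, y, z in degrees. A call has 1 to 20 rows; each row shifts and turns the commanded pose from where the row before left it, along the tool's axes as they then stand; what a row does not reach is not made up. A row lasts 1/8 s, in which the tool goes at most 62.5 mm and 10.7 degrees, less where a joint would pass 70% of its speed; a pose out of reach is approached as far as the arm can. A call with a gripper value outside its range is refused whole. "fingers" is the opening, from 0 (shut) to 1 (fully open), set as the call begins (left out, the last holds). The fingers move at their own pace and stop on an object; the grip force is fixed at half the most. Time passes only in rows, so rows that do not move let the fingers close. It gives the time, the measured TCP pose, the force, the opening and the grip force at its end, in the units of the state.
- bot.get_obs(): the state, without advancing time (a new reading comes with each control period).
- bot.capture(name): name is "side" or "top" or "wrist"; returns the picture (400x640x3 uint8, red, green, blue); there is no depth.
- bot.camera_model(name): a dict with "mtx" (3x3 intrinsics, pixels), "xyz" and "rotation" of the camera in the world. Camera axes: x right, y down, z forward; pixel columns grow to the right and rows downward; lengths in mm; the calibration is good to about 2 mm. A picture is of the moment at which its call begins: read the wrist's pose just before it. camera_model takes no time and is no camera call; for the wrist camera it gives the pose at the moment of the call.
- bot.close_job(): hands the job in; it is judged then, once.
The state is a dict: "time": time; "joint_positions": joint angles; "dq": joint speeds; "tau": joint torques, N m; "tool_pos": TCP position; "tcp_rot": TCP orientation; "contact_force": force on the tool from outside, world axes, zero at the start; "moment": the same for the moment, N m; "grip_width": finger opening in mm; "finger_force": force on a finger pad.
Only numpy, scipy, OpenCV 4.12 (cv2) and the standard library are available. Lean on these libraries where they do the work, as an engineer would, in place of code of your own. Each camera call takes 0.05 s, during which the arm holds its last target. There are 200 camera calls.

### The job

The bottle with the orange label stands in front of the heater control box, in the way: put it upright into the free cell (green pad) of the white wire basket and let go. Then take the orange stylus from its stand and with its tip press the red button, deep in the red-framed well of the sloped panel, fully in and hold it there for a good second. Finally put the stylus back in its stand as it was; keep the orange-label bottle upright throughout, do not press the blue button, and leave the other bottles, the jar and the white block where they are.

Things in the scene. Friction and masses are not known exactly. Their poses are not given: they have to be found in the camera images.
- reset_cap (a point): centre of the top face of the red spring button (15.6 mm diameter) of the control box. Its z axis is the outward normal of the sloped panel, 35 degrees from vertical, leaning towards the box's front; its x axis runs up the slope, y along the panel's width. The button sits 16 mm below the panel face, in a round well of 18 mm diameter (framed by a 31 mm red square); it is pressed along -z.
- reset_button (a joint): travel of the red button: 0 out, 0.006 m fully in; spring, about 1 N to start and 5 N fully in.
- mode_cap (a point): the same point and axes of the blue button, in an equal well with a blue frame, 72 mm to the side of the red one at the same height.
- mode_button (a joint): travel of the blue button, 0 out, 0.006 m fully in. Not to be pressed.
- console: heater control box, fixed, grey on black, 170 mm deep (x), 160 mm wide (y). Origin: centre of its underside, front to -x. The front edge is 36 mm high at x = -85 mm; the panel rises from there at 35 degrees to 134 mm high at x = +55 mm, flat top behind to x = +85 mm. Meter (drawn on the upper half), red well at y = +36 mm, blue well at y = -36 mm; well mouths at x = -49 mm, z = 61 mm.
- stray_bottle: Orange-label bottle, 50 mm diameter body up to z = 98 mm, shoulder narrowing to the neck at 118 mm, 28 mm diameter aluminium cap from 125 to 155 mm, total 155 mm high, about 0.18 kg. Origin: centre of its underside, z up along the bottle. At the start it stands on the bench close in front of the control box.
- basket: white wire basket, fixed, 220 mm (x) by 80 mm (y), walls 46 mm high and 4 mm thick, floor 6 mm thick; two dividers as high as the walls make three cells of 68 by 72 mm, their centres at x = -72, 0 and +72 mm, y = 0. Origin: centre of its underside.
- free_pad: green square pad, 56 mm, 1 mm thick, on the basket floor in the middle of the one free cell. Origin: its underside centre, at z = 6 mm, the height at which a bottle in the cell stands (the pad is only a mark).
- basket_bottle_a: Green-label bottle, 50 mm diameter body up to z = 98 mm, shoulder narrowing to the neck at 118 mm, 28 mm diameter aluminium cap from 125 to 155 mm, total 155 mm high, about 0.18 kg. Origin: centre of its underside, z up along the bottle. Stands in a basket cell.
- basket_bottle_b: Green-label bottle, 50 mm diameter body up to z = 98 mm, shoulder narrowing to the neck at 118 mm, 28 mm diameter aluminium cap from 125 to 155 mm, total 155 mm high, about 0.18 kg. Origin: centre of its underside, z up along the bottle. Stands in another basket cell.
- stand: stylus stand, fixed: 85 mm square base 12 mm thick, four posts, blue plate 62 mm square with its top at z = 75 mm and a 16 mm through hole in its middle. Origin: centre of its underside, on the hole's axis.
- stylus: stylus tool, 140 mm long, 0.07 kg. Origin at the tip end, z along the tool towards the handle: steel shaft 8 mm diameter from z = 0 (round tip) to 60 mm, steel collar 30 mm diameter from 60 to 66 mm, orange square handle 18 by 18 mm (faces across x and y) from 66 to 140 mm. At the start it stands tip down in the stand's hole, its collar on the plate, so its origin is 15 mm above the bench.
- blue_bottle: Blue-label bottle, 50 mm diameter body up to z = 98 mm, shoulder narrowing to the neck at 118 mm, 28 mm diameter aluminium cap from 125 to 155 mm, total 155 mm high, about 0.18 kg. Origin: centre of its underside, z up along the bottle. Bystander near the stand.
- test_block: white cylinder, 60 mm diameter, 110 mm high, bystander. Origin: centre of its underside.
- cream_jar: amber jar with a metal lid, 60 mm diameter, 70 mm high, bystander. Origin: centre of its underside.

How it is judged (in metres and radians):
On the way, in this order (a step that is already met when the one before it is completed fails the run):
1. the orange-label bottle stands released in the free basket cell (horizontal distance between stray_bottle and free_pad below 0.02 m and height (world z) of stray_bottle below 0.015 m and angle between stray_bottle's own z axis and vertical below 0.12 rad and contact force between the fingers and stray_bottle below 0.1 N), for 0.2 s.
2. the stylus holds the red button fully in (value of joint reset_button above 0.0048 m and contact force between stylus and reset_button above 0.5 N), for 0.8 s.
At the end, for the whole second after the job is handed in: The orange-label bottle stands upright (within 0.12 rad) on the basket floor within 20 mm of the middle of the free cell; the stylus stands tip down in its stand (axis within 10 mm, tilt under 0.12 rad, tip 10 to 20 mm above the bench); the red button is out again; all at rest (all of step 1 and horizontal distance between stylus and stand below 0.01 m and height (world z) of stylus between 0.01 and 0.02 m and angle between stylus's own z axis and vertical below 0.12 rad and value of joint reset_button below 0.001 m and linear speed of each of stylus, stray_bottle below 0.02 m/s); the robot touches nothing.
It fails at once if the blue button is pressed (over 2 mm) (value of joint mode_button above 0.002 m).
It fails at once if the orange-label bottle is tipped over 0.5 rad (angle between stray_bottle's own z axis and vertical above 0.5 rad).
It fails at once if a green-label bottle is moved over 25 mm or tipped over 0.4 rad (distance of any of basket_bottle_a, basket_bottle_b from where it was at the start of the episode above 0.025 m or angle between any of basket_bottle_a, basket_bottle_b's own z axis and vertical above 0.4 rad).
It fails at once if the blue-label bottle is moved over 25 mm or tipped over 0.4 rad (distance of blue_bottle from where it was at the start of the episode above 0.025 m or angle between blue_bottle's own z axis and vertical above 0.4 rad).
It fails at once if the jar or the white block is moved over 25 mm or tipped over 0.4 rad (distance of any of cream_jar, test_block from where it was at the start of the episode above 0.025 m or angle between any of cream_jar, test_block's own z axis and vertical above 0.4 rad).
It also fails if it takes over 61 s, if anything falls off the work surface, if the arm or the gripper's body presses on something with over 40 N, if the wrist force passes 120 N, or if a joint passes its speed limit or range.

## Working session

There is one attempt and no reset: what is moved stays moved. The work goes in short steps, Python scripts to look and compute and a tool call to move; the robot and the scene stay as the last step left them, time stands still between calls to the robot, and variables do not carry over. Pictures are saved under pics/ and viewed, at most 10 in all, crops included, and the job is handed in when it is done.

Besides the shell and the picture viewer there is one more tool, called after "Request:" by a JSON object that holds its "fn" and its "kwargs", one argument or row to a line. servo_tool: Moves the arm, as the interface text tells. Its arguments: {"type":"object","properties":{"deltas":{"type":"array"},"fingers":{"type":"number"}},"required":["deltas"]}

```bash
ls; mkdir -p pics
python3 - <<'E'
from plant import bot
import cv2,numpy as np
np.set_printoptions(precision=4,suppress=True)
o=bot.get_obs();print(o)
for n in ["side","top","wrist"]:
    m=bot.camera_model(n);print(n,m)
    cv2.imwrite(f"pics/{n}0.png",bot.capture(n)[:,:,::-1])
E
```

```text
pics
{'time': 0.0, 'joint_positions': array([ 1.062 ,  0.3427,  1.525 , -0.    ,  1.2754, -0.146 ]), 'dq': array([-0.0006,  0.0006,  0.0003,  0.0021, -0.    , -0.0004]), 'tau': array([  0.0009, -43.123 , -24.423 ,   0.0718,   0.0558,  -0.0001]), 'tool_pos': array([186.1189, 490.4752, 226.0416]), 'tcp_rot': array([-3.1401, -0.0002,  2.7788]), 'contact_force': array([-0.1512,  0.1003,  0.4699]), 'moment': array([-0.0143,  0.0662, -0.0136]), 'finger_force': 0.0, 'grip_width': 91.69126701189172}
side {'mtx': array([[482.2453,   0.    , 317.602 ],
       [  0.    , 482.2453, 191.0108],
       [  0.    ,   0.    ,   1.    ]]), 'xyz': array([ 494.3495, -956.0969,  777.5998]), 'rotation': array([-2.1945, -0.0127, -0.0065])}
top {'mtx': array([[401.2717,   0.    , 320.2743],
       [  0.    , 401.2717, 199.6497],
       [  0.    ,   0.    ,   1.    ]]), 'xyz': array([449.503 ,   8.6519, 914.1037]), 'rotation': array([-3.0599,  0.0036, -1.542 ])}
wrist {'mtx': array([[285.6466,   0.    , 320.8179],
       [  0.    , 285.6466, 202.2282],
       [  0.    ,   0.    ,   1.    ]]), 'xyz': array([115.9105, 517.563 , 384.1489]), 'rotation': array([2.8649, 0.0007, 1.2086])}
```

View pics/top0.png

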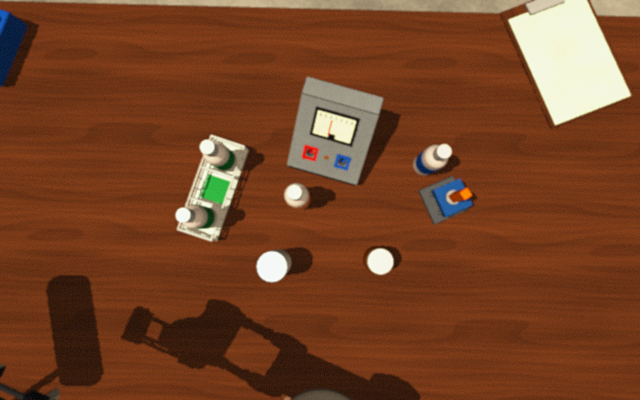

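View pics/side0.png

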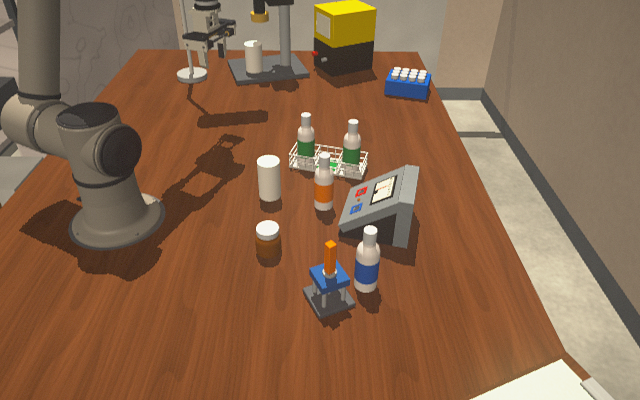

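The top view shows the stray bottle's cap at about (296,190), the green pad at (216,190), and the red and blue wells at (310,153) and (343,162). The stylus handle is at (465,195) and the blue bottle's cap at (445,152). In the side view the stray cap is at (324,158), the handle top at (330,243) and the red well at (361,191).

```bash
cat > h.py <<'E'
import numpy as np, cv2
from scipy.spatial.transform import Rotation as Rn
np.set_printoptions(precision=3,suppress=True)
def ray(m,uv):
    d=np.linalg.solve(m["mtx"],[uv[0],uv[1],1.]); R=Rn.from_euler("xyz",m["rotation"]).as_matrix()
    d=R@d; return np.array(m["xyz"]),d/np.linalg.norm(d)
def plane(m,uv,z):
    o,d=ray(m,uv); return o+d*(z-o[2])/d[2]
def tri(*obs):
    A=np.zeros((3,3));b=np.zeros(3);P=[]
    for m,uv in obs:
        o,d=ray(m,uv);M=np.eye(3)-np.outer(d,d);A+=M;b+=M@o;P.append((o,M))
    x=np.linalg.solve(A,b); return x,max(np.linalg.norm(M@(x-o)) for o,M in P)
def proj(m,X):
    R=Rn.from_euler("xyz",m["rotation"]).as_matrix();c=m["mtx"]@(R.T@(np.array(X)-m["xyz"]));return c[:2]/c[2]
HSV=dict(orange=((8,170,120),(18,255,255)),green=((50,120,50),(80,255,255)),red=((0,180,120),(4,255,255)),
 blue=((100,120,60),(125,255,255)),white=((0,0,170),(179,60,255)))
def blobs(bgr,c,amin=8,box=None):
    k=cv2.inRange(cv2.cvtColor(bgr,cv2.COLOR_BGR2HSV),*HSV[c])
    if box:
        q=np.zeros_like(k);x0,y0,x1,y1=box;q[y0:y1,x0:x1]=255;k&=q
    out=[]
    for t in cv2.findContours(k,cv2.RETR_EXTERNAL,cv2.CHAIN_APPROX_NONE)[0]:
        h=cv2.convexHull(t);M=cv2.moments(h)
        if M["m00"]>=amin: out.append((M["m10"]/M["m00"],M["m01"]/M["m00"],M["m00"],cv2.minAreaRect(t),t))
    return sorted(out,key=lambda b:-b[2])
E
python3 - <<'E'
from h import *
from plant import bot
for n,bx in [("top",(150,60,500,300)),("side",(230,100,440,330))]:
    im=cv2.imread(f"pics/{n}0.png")
    for c in HSV:
        for b in blobs(im,c,8,bx)[:7]: print(n,c,np.round(b[:3],1),"rect",np.round(b[3][1],1),round(b[3][2],1),"bbox",cv2.boundingRect(b[4]))
E
```

```text
top orange [  321.6   232.3 15498. ] rect [ 57.1 351.6] 85.7 bbox (150, 200, 350, 65)
top orange [ 325.7   72.1 7587. ] rect [ 25. 349.] 90.0 bbox (150, 60, 350, 26)
top orange [ 405.6  255.9 4460. ] rect [188.1  27.3] 0.5 bbox (311, 241, 189, 29)
top orange [ 400.5  177.  2299.5] rect [72.9 42.6] 9.8 bbox (364, 155, 76, 44)
top orange [ 175.1  163.3 1377.5] rect [34. 51.] 90.0 bbox (150, 149, 52, 35)
top orange [ 451.1  127.3 1296. ] rect [19. 95.] 90.0 bbox (404, 118, 96, 20)
top orange [ 261.5  122.1 1065.5] rect [19.7 65. ] 85.5 bbox (230, 112, 66, 21)
top green [214.6 188.9 508. ] rect [22.4 23.4] 19.4 bbox (201, 175, 28, 29)
top green [227.  161.9 136.5] rect [ 9.1 19.4] 38.7 bbox (218, 152, 16, 18)
top green [208.2 219.2 104. ] rect [ 8.2 17.5] 14.0 bbox (203, 210, 11, 18)
top red [309.6 152.6 168. ] rect [13.8 12.9] 14.0 bbox (302, 145, 16, 16)
top blue [452.  197.6 906.5] rect [30.1 31.2] 66.0 bbox (433, 179, 39, 38)
top blue [341.9 161.8 168.5] rect [13.9 13. ] 18.4 bbox (334, 155, 17, 15)
top blue [422.9 164.7 153. ] rect [20.2 10.1] 57.1 bbox (417, 154, 16, 19)
top white 
[... 1559 characters left out ...]
10, 264, 17, 25)
side blue [341.3 275.1 188. ] rect [23. 13.] 90.0 bbox (336, 261, 14, 24)
side blue [355.6 208.1  64. ] rect [ 6.1 13.9] 68.2 bbox (350, 203, 12, 11)
side white [267.7 176.2 835.5] rect [45. 22.] 90.0 bbox (257, 155, 23, 46)
side white [333.  168.2 821. ] rect [27.5 38.5] 57.7 bbox (315, 150, 40, 35)
side white [407.8 185.  592.5] rect [17.8 39.6] 11.3 bbox (395, 165, 24, 39)
side white [367.5 252.3 415. ] rect [22.3 22.5] 8.1 bbox (357, 241, 23, 24)
side white [318.1 156.3 323. ] rect [16.5 25.1] 39.1 bbox (306, 144, 28, 25)
side white [383.  189.2 304.5] rect [15.8 28.4] 14.0 bbox (372, 177, 22, 25)
side white [267.  227.7 267. ] rect [15. 22.] 90.0 bbox (256, 220, 23, 16)
```

Run:
```python
from h import *
from plant import bot
T=bot.camera_model("top");S=bot.camera_model("side")
print("cap",tri((T,(295,189)),(S,(324,156))))
print("pad",plane(T,(215.5,189.5),7),tri((T,(215.5,189.5)),(S,(333,164))))
print("plate",plane(T,(452,197.6),75),plane(S,(330,276),75))
print("red",plane(T,(309.6,152.6),61),tri((T,(309.6,152.6)),(S,(360.8,191))))
print("blue",plane(T,(341.9,161.8),61),tri((T,(341.9,161.8)),(S,(355.6,208))))
for n,uv,z in [("g1 cap",(208,147),150),("g2cap",(184,215),150),("bluecap",(444,152),150),("block",(271.4,266),110),("jar",(380,261),70)]: print(n,plane(T,uv,z))
im=cv2.imread("pics/top0.png")
a=cv2.resize(im[140:250,170:330],None,fx=5,fy=5,interpolation=cv2.INTER_CUBIC)
cv2.imwrite("pics/c1.png",a)
```

```text
cap (array([527.708,  61.897, 152.264]), np.float64(3.0489609715301054))
pad [539.994 253.007   7.   ] (array([548.99 , 253.825,   5.308]), np.float64(8.784370342424241))
plate [ 530.232 -262.261   75.   ] [ 532.538 -271.077   75.   ]
red [620.194  39.657  61.   ] (array([619.906,  39.616,  62.08 ]), np.float64(0.07111951863772899))
blue [602.118 -30.364  61.   ] (array([601.861, -30.347,  61.442]), np.float64(0.17477082327537774))
g1 cap [607.844 233.13  150.   ]
g2cap [475.181 272.141 150.   ]
bluecap [ 610.818 -222.476  150.   ]
block [380.377 106.617 110.   ]
jar [ 393.82  -114.376   70.   ]
```

Request:
{"fn": "servo_tool", "kwargs": {
  "deltas": [
    [[0,0,0],[0,0,-4.4]],
    [[-0.032,-0.0224,0],[0,0,0]],
    [[-0.032,-0.0224,0],[0,0,0]],
    [[-0.032,-0.0224,0],[0,0,0]],
    [[-0.032,-0.0224,0],[0,0,0]],
    [[-0.032,-0.0224,0],[0,0,0]],
    [[-0.032,-0.0224,0],[0,0,0]],
    [[-0.032,-0.0224,0],[0,0,0]],
    [[-0.032,-0.0224,0],[0,0,0]],
    [[-0.032,-0.0224,0],[0,0,0]],
    [[-0.032,-0.0224,0],[0,0,0]],
    [[-0.032,-0.0224,0],[0,0,0]],
    [[-0.032,-0.0224,0],[0,0,0]],
    [[-0.032,-0.0224,0],[0,0,0]],
    [[-0.032,-0.0224,0],[0,0,0]],
    [[0,0,0],[0,0,0]]
  ],
  "fingers": 1
}}

```text
time: 2.15
tool_pos: [528.6, 61.7, 226.1]
tcp_rot: [-3.141, -0.0, 2.853]
contact_force: [0.1, -0.3, -0.8]
grip_width: 91.8
finger_force: 0.0
```

Run:
```python
from h import *
from plant import bot
o=bot.get_obs();print(o["time"],o["tool_pos"],o["tcp_rot"])
m=bot.camera_model("wrist");print(m)
im=bot.capture("wrist")[:,:,::-1].copy();cv2.imwrite("pics/w1.png",im)
for n,X in dict(cap=[528,62,155],pad=[540,253,7]).items(): print(n,proj(m,X))
for c in HSV:
    for b in blobs(im,c,60)[:6]: print(c,np.round(b[:3],1),np.round(b[3][1],1),round(b[3][2],1))
```

```text
2.15 [528.634  61.653 226.051] [-3.141 -0.     2.853]
{'mtx': array([[285.647,   0.   , 320.818],
       [  0.   , 285.647, 202.228],
       [  0.   ,   0.   ,   1.   ]]), 'xyz': array([456.657,  83.39 , 384.087]), 'rotation': array([ 2.865, -0.   ,  1.282])}
cap [320.481 213.051]
pad [463.993 146.476]
orange [   395.4    121.2 125191. ] [265. 564.] 90.0
orange [  32.1  183.5 9332. ] [ 90. 185.] 0.0
orange [ 132.3  196.6 2428.5] [54.7 57.1] 71.1
orange [ 392.3  306.1 1366. ] [25. 63.] 90.0
orange [161.5 277.8 728. ] [18.8 49.2] 12.9
orange [251.1 214.7 225.5] [11.9 20.7] 86.4
green [ 482.4   85.  1511.5] [50. 38.] 90.0
green [ 468.9  143.9 1470.5] [35.2 46.5] 7.1
green [ 467.   200.5 1164.5] [33.  42.7] 34.4
red [324.6 256.1 407. ] [18. 23.] 90.0
red [324.4 260.7  82.5] [ 9. 11.] 90.0
blue [267.1 257.5 405. ] [17. 24.] 90.0
blue [ 60.8 235.3 228.5] [ 9.5 35.7] 71.6
white [  486.8   136.3 19327.5] [106.7 200.4] 6.3
white [ 321.8   25.3 3378. ] [57. 70.] 90.0
white [ 124.1  111.7 1893. ] [52.5 45.4] 42.3
white [ 336.1  242.7 1625.5] [39.1 52. ] 88.0
white [ 322.   186.2 1472.5] [45.6 39.2] 4.1
white [ 580.5   64.4 1250. ] [35.3 44.7] 26.6
```

View pics/w1.png

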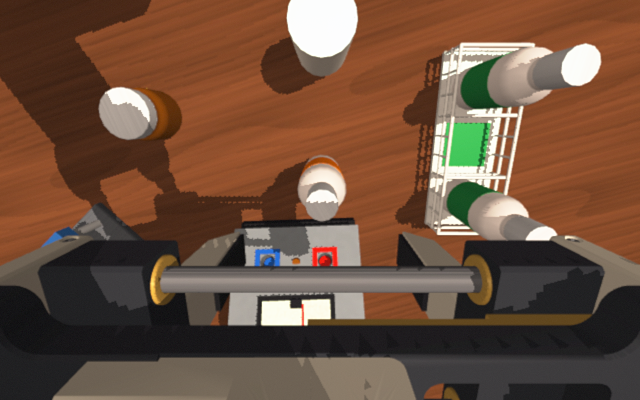

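The wrist view shows the stray bottle's cap at about (321,203), the free green pad at (468,144), and the red and blue frames at (324,258) and (267,258). I'll zoom in on the cap.

Run:
```python
import cv2,numpy as np
a=cv2.imread("pics/w1.png")[150:230,290:350];b=cv2.imread("pics/top0.png")[170:220,270:330]
A=cv2.resize(a,(360,480),interpolation=cv2.INTER_NEAREST);B=cv2.resize(b,(400,333),interpolation=cv2.INTER_NEAREST)
c=np.zeros((480,770,3),np.uint8);c[:,:360]=A;c[:333,370:]=B;cv2.imwrite("pics/c2.png",c)
```

```text
(no output)
```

View pics/c2.png

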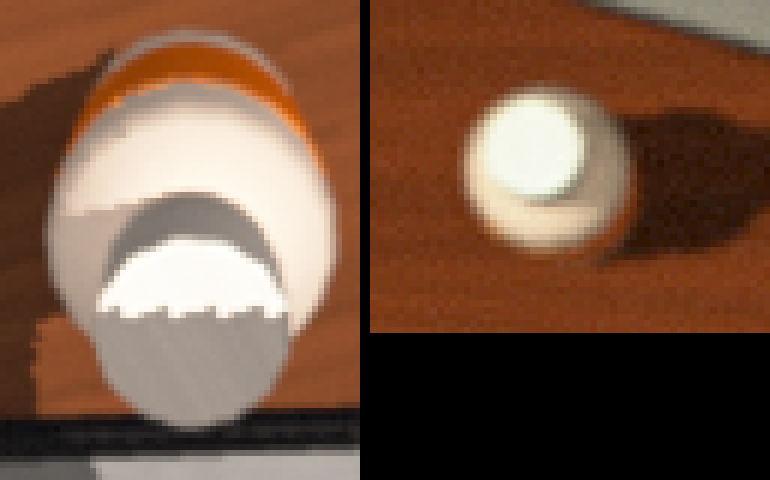

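The crops put the cap top disc's centre at (322.2,205.5) in the wrist image and (294.7,192.0) in the top image.

Run:
```python
from h import *
from plant import bot
T=bot.camera_model("top");S=bot.camera_model("side");W=bot.camera_model("wrist")
print("cap",tri((T,(294.7,192)),(W,(322.2,205.5))),tri((T,(294.7,192)),(S,(324,157)),(W,(322.2,205.5))),plane(W,(322.2,205.5),155),plane(T,(294.7,192),155))
for n,t,w in [("pad",(215,189.3),(468.9,143.9)),("red",(309.6,152.6),(324.6,257.5)),("blue",(341.9,161.8),(267.1,257.5))]:
    print(n,tri((T,t),(W,w)))
# basket corners: pad rects
print(plane(W,(468.9,143.9),7),plane(T,(215,189.3),7))
for f in ("top0","w1"):
    im=cv2.imread(f"pics/{f}.png");m=T if f=="top0" else W
    bx=(195,170,235,210) if f=="top0" else (435,110,500,175)
    b=blobs(im,"green",100,bx)[0]; P=np.array([plane(m,p,7)[:2] for p in cv2.boxPoints(b[3])]);print(f,P,P.mean(0),np.degrees(np.arctan2(*(P[1]-P[0])[::-1])))
```

```text
cap (array([527.409,  64.301, 131.335]), np.float64(0.5269975700478673)) (array([524.623,  64.477, 146.744]), np.float64(1.915021985852871)) [521.017  66.554 155.   ] [524.731  62.218 155.   ]
pad (array([535.89 , 250.817,  25.383]), np.float64(3.1344334028884737))
red (array([624.679,  40.288,  37.968]), np.float64(0.23799740847061548))
blue (array([604.985, -32.705,  36.52 ]), np.float64(1.9323126856893276))
[537.19  261.079   7.   ] [540.418 254.168   7.   ]
top0 [[523.483 287.041]
 [574.394 271.973]
 [558.673 223.033]
 [507.919 238.291]] [541.117 255.085] -16.486247197585943
w1 [[557.003 231.433]
 [500.802 248.22 ]
 [518.734 290.05 ]
 [575.969 275.043]] [538.127 261.186] 163.36987047010965
```

Request:
{"fn": "servo_tool", "kwargs": {
  "deltas": [
    [[0.0055,0.0005,0.01],[0,0,0]],
    [[0,0,0.03],[0,0,0]],
    [[0,0,0.03],[0,0,0]],
    [[0,0,0.024],[0,0,0]],
    [[0,0,0.01],[0,0,0]],
    [[0,0,0],[0,0,0]]
  ]
}}

```text
time: 2.95
tool_pos: [521.8, 66.3, 122.4]
tcp_rot: [-3.141, -0.001, 2.857]
contact_force: [0.0, 0.8, 0.2]
grip_width: 91.7
finger_force: 0.0
```

Request:
{"fn": "servo_tool", "kwargs": {
  "deltas": [
    [[0,0,0],[0,0,0]],
    [[0,0,0],[0,0,0]],
    [[0,0,0],[0,0,0]],
    [[0,0,0],[0,0,0]],
    [[0,0,0],[0,0,0]],
    [[0,0,0],[0,0,0]]
  ],
  "fingers": 0
}}

```text
time: 3.7
tool_pos: [522.5, 65.6, 122.7]
tcp_rot: [3.141, -0.0, 2.856]
contact_force: [-0.4, 0.8, 1.1]
grip_width: 36.4
finger_force: 0.0
```

Request:
{"fn": "servo_tool", "kwargs": {
  "deltas": [
    [[0,0,0],[0,0,0]],
    [[0,0,0],[0,0,0]],
    [[0,0,0],[0,0,0]]
  ]
}}

```text
time: 4.08
tool_pos: [522.4, 65.6, 122.6]
tcp_rot: [-3.142, -0.0, 2.856]
contact_force: [-0.4, -0.2, -0.3]
grip_width: 27.9
finger_force: 30.0
```

Request:
{"fn": "servo_tool", "kwargs": {
  "deltas": [
    [[0,0,-0.01],[0,0,0]],
    [[0,0,-0.03],[0,0,0]],
    [[0,0,-0.04],[0,0,0]],
    [[0,0,-0.04],[0,0,0]],
    [[0,0,-0.04],[0,0,0]],
    [[0,0,-0.02],[0,0,0]]
  ]
}}

```text
time: 4.82
tool_pos: [522.9, 65.7, 305.8]
tcp_rot: [3.14, 0.004, 2.856]
contact_force: [0.2, 0.2, -2.0]
grip_width: 27.2
finger_force: 30.0
```

Run:
```python
from h import *
from plant import bot
o=bot.get_obs();print(o["time"],o["tool_pos"],o["tcp_rot"],o["grip_width"],o["finger_force"])
S=bot.capture("side")[:,:,::-1];T=bot.capture("top")[:,:,::-1]
c=np.zeros((560,640,3),np.uint8);c[:260,:]=S[20:280];c[260:]=T[80:380]
cv2.imwrite("pics/c3.png",c);cv2.imwrite("pics/top1.png",T);cv2.imwrite("pics/side1.png",S)
```

```text
4.825 [522.883  65.676 305.771] [3.14  0.004 2.856] 27.22981645493354 29.999607503414154
```

View pics/c3.png

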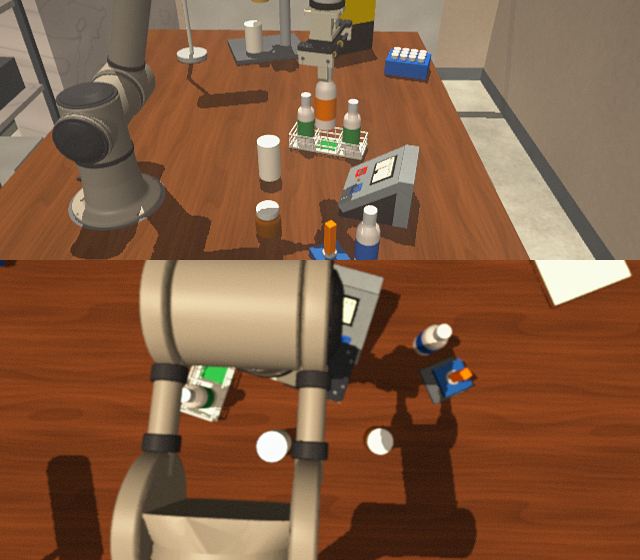

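The bottle hangs upright in the gripper, its label at (326,125) in the upper (side) part. I'll carry it over the free cell.

Request:
{"fn": "servo_tool", "kwargs": {
  "deltas": [
    [[0.003,0.015,0],[0,0,0]],
    [[0.006,0.031,0],[0,0,0]],
    [[0.006,0.031,0],[0,0,0]],
    [[0.006,0.031,0],[0,0,0]],
    [[0.006,0.031,0],[0,0,0]],
    [[0.006,0.031,0],[0,0,0]],
    [[0.003,0.016,0],[0,0,0]],
    [[0,0,0],[0,0,0]],
    [[0,0,0],[0,0,0]]
  ]
}}

```text
time: 6.05
tool_pos: [540.3, 253.5, 302.4]
tcp_rot: [-3.141, -0.001, 2.855]
contact_force: [0.2, -0.8, -2.4]
grip_width: 27.1
finger_force: 30.0
```

Run:
```python
from h import *
from plant import bot
o=bot.get_obs();print(o["time"],o["tool_pos"],o["tcp_rot"])
S=bot.capture("side")[:,:,::-1];m=bot.camera_model("wrist");W=bot.capture("wrist")[:,:,::-1];sm=bot.camera_model("side")
c=np.zeros((600,640,3),np.uint8);c[:400]=W;c[400:]=cv2.resize(S[70:190,250:442],(640,400))[100:300]
cv2.imwrite("pics/c4.png",c);cv2.imwrite("pics/w2.png",W);cv2.imwrite("pics/side2.png",S)
for n,X in dict(padc=[541,254,7]).items(): print(proj(m,X),proj(sm,X))
for b in blobs(W,"green",60)[:5]: print(np.round(b[:3],1),plane(m,b[:2],7))
for b in blobs(S,"green",10)[:5]: print(np.round(b[:3],1),plane(sm,b[:2],7))
```

```text
6.05 [540.311 253.454 302.363] [-3.141 -0.001  2.855]
[321.065 170.186] [327.381 163.725]
[321.5 164.8 902. ] [532.905 257.139   7.   ]
[349.5 155.2 181. ] [609.692 303.526   7.   ]
[304.9 147.8 179. ] [473.007 345.466   7.   ]
[332.1 164.1  19.5] [554.82  251.961   7.   ]
[324.2 162.9  18.5] [531.593 258.435   7.   ]
```

View pics/c4.png

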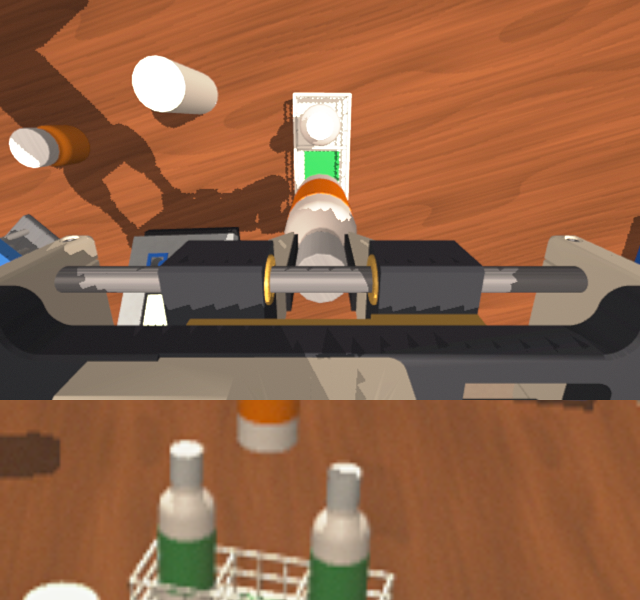

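The wrist view shows the basket aligned with the tool and centred under it, at column 321. The pad's near edge at row 150 fits the estimated centre. Lowering the bottle.

Request:
{"fn": "servo_tool", "kwargs": {
  "deltas": [
    [[0,0,0.02],[0,0,0]],
    [[0,0,0.035],[0,0,0]],
    [[0,0,0.035],[0,0,0]],
    [[0,0,0.03],[0,0,0]],
    [[0,0,0.02],[0,0,0]],
    [[0,0,0.015],[0,0,0]],
    [[0,0,0.01],[0,0,0]],
    [[0,0,0.005],[0,0,0]],
    [[0,0,0],[0,0,0]],
    [[0,0,0],[0,0,0]]
  ]
}}

```text
time: 7.4
tool_pos: [540.8, 254.4, 133.4]
tcp_rot: [3.141, 0.001, 2.856]
contact_force: [-1.0, 0.1, -2.1]
grip_width: 27.5
finger_force: 30.0
```

Request:
{"fn": "servo_tool", "kwargs": {
  "deltas": [
    [[0,0,0.002],[0,0,0]],
    [[0,0,0.0015],[0,0,0]],
    [[0,0,0],[0,0,0]]
  ]
}}

```text
time: 7.78
tool_pos: [540.3, 254.2, 129.1]
tcp_rot: [-3.142, -0.0, 2.856]
contact_force: [0.6, 0.2, -2.0]
grip_width: 27.3
finger_force: 30.0
```

Request:
{"fn": "servo_tool", "kwargs": {
  "deltas": [
    [[0,0,0.001],[0,0,0]],
    [[0,0,0],[0,0,0]]
  ]
}}

```text
time: 8.02
tool_pos: [540.7, 254.3, 128.7]
tcp_rot: [3.141, 0.001, 2.856]
contact_force: [-1.4, -0.2, 2.3]
grip_width: 27.2
finger_force: 30.0
```

Touched down. I'll release and rise.

Request:
{"fn": "servo_tool", "kwargs": {
  "deltas": [
    [[0,0,0],[0,0,0]],
    [[0,0,0],[0,0,0]],
    [[0,0,0],[0,0,0]],
    [[0,0,0],[0,0,0]],
    [[0,0,0],[0,0,0]],
    [[0,0,-0.01],[0,0,0]],
    [[0,0,-0.03],[0,0,0]],
    [[0,0,-0.04],[0,0,0]],
    [[0,0,-0.04],[0,0,0]],
    [[0,0,0],[0,0,0]]
  ],
  "fingers": 1
}}

```text
time: 9.28
tool_pos: [542.0, 254.8, 252.8]
tcp_rot: [3.137, 0.007, 2.856]
contact_force: [0.2, -0.3, -1.3]
grip_width: 92.3
finger_force: 0.0
```

Run:
```python
from h import *
from plant import bot
o=bot.get_obs();print(o["time"],o["tool_pos"],o["tcp_rot"],o["grip_width"])
sm=bot.camera_model("side");S=bot.capture("side")[:,:,::-1];T=bot.capture("top")[:,:,::-1];tm=bot.camera_model("top")
cv2.imwrite("pics/side3.png",S);cv2.imwrite("pics/top3.png",T)
print("expect cap",proj(sm,[541,254,161]))
c=np.zeros((600,760,3),np.uint8)
c[:300,:400]=cv2.resize(S[100:190,270:390],(400,300))
c[300:,:480]=cv2.resize(T[150:250,400:500],(480,480))[:300]
c[:600,480:]=cv2.resize(S[230:320,300:342],(280,600))
cv2.imwrite("pics/c5.png",c)
for b in blobs(T,"blue",30,(400,140,500,230)): print(np.round(b[:3],1),b[3])
```

```text
9.275 [542.    254.787 252.769] [3.137 0.007 2.856] 92.26645457904064
expect cap [328.736 117.01 ]
[452.  197.7 917. ] ((452.0049743652344, 197.65411376953125), (30.175928115844727, 31.321125030517578), 66.37062072753906)
[423.2 164.6 164.5] ((422.5346374511719, 165.29908752441406), (21.38533592224121, 10.524470329284668), 54.782405853271484)
```

View pics/c5.png

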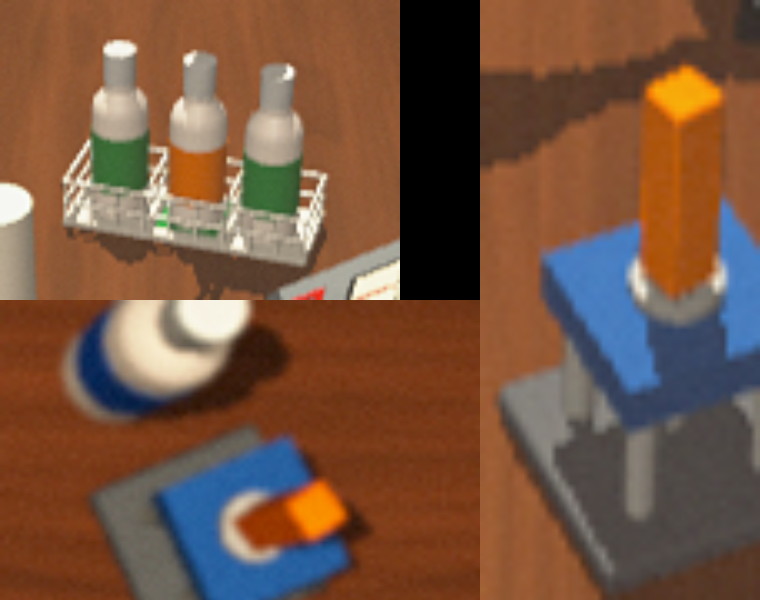

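The orange-label bottle stands upright in the middle cell. The stylus stands in its stand with the handle roughly square to the plate and its top near (466,194) in the top image. I'll move over the stand.

Request:
{"fn": "servo_tool", "kwargs": {
  "deltas": [
    [[-0.004,-0.0157,0],[0,0,0]],
    [[-0.00846,-0.0313,0],[0,0,0]],
    [[-0.00846,-0.0313,0],[0,0,0]],
    [[-0.00846,-0.0313,0],[0,0,0]],
    [[-0.00846,-0.0313,0],[0,0,0]],
    [[-0.00846,-0.0313,0],[0,0,0]],
    [[-0.00846,-0.0313,0],[0,0,0]],
    [[-0.00846,-0.0313,0],[0,0,0]],
    [[-0.00846,-0.0313,0],[0,0,0]],
    [[-0.00846,-0.0313,0],[0,0,0]],
    [[-0.00846,-0.0313,0],[0,0,0]],
    [[-0.00846,-0.0313,0],[0,0,0]],
    [[-0.00846,-0.0313,0],[0,0,0]],
    [[-0.00846,-0.0313,0],[0,0,0]],
    [[-0.00846,-0.0313,0],[0,0,0]],
    [[-0.00846,-0.0313,0],[0,0,0]],
    [[-0.004,-0.0157,0],[0,0,0]]
  ]
}}

```text
time: 11.5
tool_pos: [527.3, -266.2, 247.0]
tcp_rot: [3.141, -0.002, 2.854]
contact_force: [-0.1, 0.2, 0.5]
grip_width: 91.3
finger_force: 0.0
```

Request:
{"fn": "servo_tool", "kwargs": {
  "deltas": [
    [[0,0,0.01],[0,0,-8]],
    [[0,0,0.01],[0,0,-8]],
    [[0,0,0],[0,0,-8]],
    [[0,0,0],[0,0,-8]],
    [[0,0,0],[0,0,-8]],
    [[0,0,0],[0,0,0]],
    [[0,0,0],[0,0,0]]
  ]
}}

```text
time: 12.38
tool_pos: [528.3, -264.2, 228.0]
tcp_rot: [3.141, -0.0, -2.732]
contact_force: [0.3, 0.4, -0.2]
grip_width: 91.7
finger_force: 0.0
```

Run:
```python
from h import *
from plant import bot
T=bot.camera_model("top")
o=bot.get_obs();print(o["time"],o["tool_pos"],o["tcp_rot"],o["joint_positions"])
m=bot.camera_model("wrist");W=bot.capture("wrist")[:,:,::-1]
cv2.imwrite("pics/w3.png",W);cv2.imwrite("pics/c6.png",cv2.resize(W[100:260,220:420],(750,600),interpolation=cv2.INTER_CUBIC))
print("T handle top",plane(T,(466,193.75),155),"T plate",plane(T,(452,197.65),75))
print(proj(m,[530,-262,155]),proj(m,[530,-262,75]))
for b in blobs(W,"blue",100)[:4]: print(np.round(b[:3],1),b[3])
```

```text
12.375 [ 528.296 -264.162  227.951] [ 3.141 -0.    -2.732] [-0.593  0.463  1.332  0.     1.347 -2.574]
T handle top [ 530.627 -262.945  155.   ] T plate [ 530.126 -262.262   75.   ]
[320.735 215.133] [320.609 192.488]
[ 321.2  188.8 3001. ] ((321.1208190917969, 188.96971130371094), (55.331153869628906, 55.19606018066406), 88.45184326171875)
[326.5 245.  787. ] ((327.0, 243.5), (25.0, 38.0), 90.0)
```

View pics/c6.png

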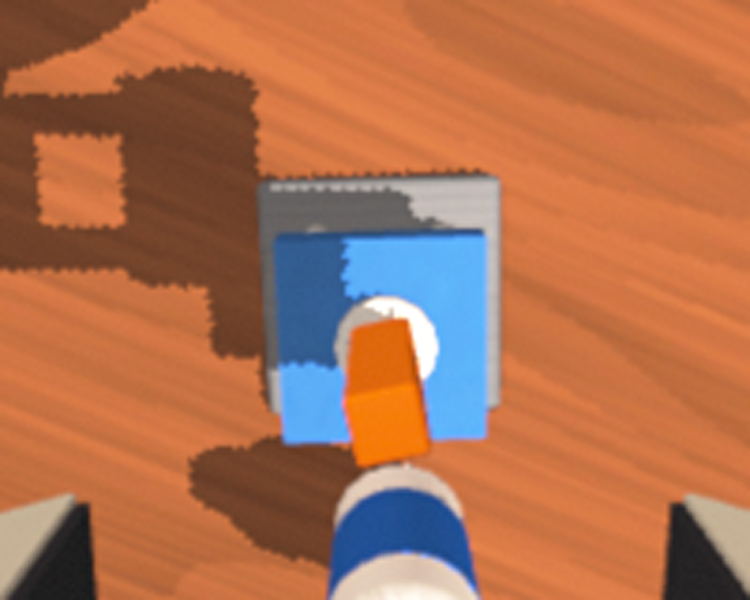

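The handle top's centre is at crop (388,425), which is image (323.5,213.3), and it is turned about 11° against the plate. The plate's centre is at image (321.2,188.8).

Run:
```python
from h import *
from plant import bot
m=bot.camera_model("wrist");T=bot.camera_model("top")
P=[plane(m,(x/3.75+220,y/3.75+100),155)[:2] for x,y in [(345,397),(418,383),(432,452),(357,467)]]
P=np.array(P);print(P,P.mean(0))
for i in range(4):
    d=P[(i+1)%4]-P[i];print(np.linalg.norm(d),np.degrees(np.arctan2(d[1],d[0]))%90)
print("tri handle",tri((m,(323.5,213.3)),(T,(466,193.75))),"plate",tri((m,(321.2,188.8)),(T,(452,197.65))),plane(m,(321.2,188.8),75))
print("tool yaw mod 90",np.degrees(-2.732)%90)
```

```text
[[ 525.487 -272.099]
 [ 515.945 -258.369]
 [ 529.629 -248.739]
 [ 539.808 -263.016]] [ 527.717 -260.556]
16.72045784928611 34.79913401216443
16.733459266033424 35.135398768102306
17.534127157443038 35.486645015659924
16.95860951763069 32.38544801260525
tri handle (array([ 528.738, -261.412,  157.193]), np.float64(1.7669753260831231)) plate (array([ 528.781, -263.162,   70.349]), np.float64(1.8586033467803482)) [ 525.954 -263.149   75.   ]
tool yaw mod 90 23.46793037025907
```

Request:
{"fn": "servo_tool", "kwargs": {
  "deltas": [
    [[0,0,0],[0,0,-8]],
    [[0,0,0],[0,0,-3]],
    [[-0.002,0.0014,0.02],[0,0,0]],
    [[0,0,0.03],[0,0,0]],
    [[0,0,0.03],[0,0,0]],
    [[0,0,0.03],[0,0,0]],
    [[0,0,0.01],[0,0,0]],
    [[0,0,0],[0,0,0]],
    [[0,0,0],[0,0,0]]
  ]
}}

```text
time: 13.55
tool_pos: [530.1, -262.5, 109.5]
tcp_rot: [-3.139, 0.001, -2.538]
contact_force: [-0.6, -0.1, -1.2]
grip_width: 91.4
finger_force: 0.0
```

Request:
{"fn": "servo_tool", "kwargs": {
  "deltas": [
    [[0,0,0],[0,0,0]],
    [[0,0,0],[0,0,0]],
    [[0,0,0],[0,0,0]],
    [[0,0,0],[0,0,0]],
    [[0,0,0],[0,0,0]],
    [[0,0,0],[0,0,0]],
    [[0,0,0],[0,0,0]],
    [[0,0,0],[0,0,0]],
    [[0,0,0],[0,0,0]],
    [[0,0,0],[0,0,0]],
    [[0,0,0],[0,0,0]]
  ],
  "fingers": 0
}}

```text
time: 14.92
tool_pos: [529.4, -262.0, 108.2]
tcp_rot: [3.141, 0.0, -2.537]
contact_force: [0.1, -0.5, 0.3]
grip_width: 17.7
finger_force: 30.0
```

Run:
```python
from h import *
from plant import bot
print({k:v for k,v in bot.get_obs().items() if k not in("tau","dq")})
```

```text
{'time': 14.925, 'joint_positions': array([-0.589,  0.573,  1.496,  0.   ,  1.073, -2.764]), 'tool_pos': array([ 529.373, -262.042,  108.161]), 'tcp_rot': array([ 3.141,  0.   , -2.537]), 'contact_force': array([ 0.149, -0.52 ,  0.33 ]), 'moment': array([ 0.02 ,  0.033, -0.038]), 'finger_force': 29.999997317790985, 'grip_width': 17.67855305442662}
```

Request:
{"fn": "servo_tool", "kwargs": {
  "deltas": [
    [[0,0,-0.01],[0,0,0]],
    [[0,0,-0.025],[0,0,0]],
    [[0,0,-0.03],[0,0,0]],
    [[0,0,-0.03],[0,0,0]],
    [[0,0,-0.03],[0,0,0]],
    [[0,0,-0.025],[0,0,0]],
    [[0,0,0],[0,0,0]],
    [[-0.009,0.0116,0],[0,0,0]],
    [[-0.0178,0.0231,0],[0,0,0]],
    [[-0.0178,0.0231,0],[0,0,0]],
    [[-0.0178,0.0231,0],[0,0,0]],
    [[-0.0178,0.0231,0],[0,0,0]],
    [[-0.0178,0.0231,0],[0,0,0]],
    [[-0.0178,0.0231,0],[0,0,0]],
    [[-0.0178,0.0231,0],[0,0,0]],
    [[-0.0178,0.0231,0],[0,0,0]],
    [[-0.0178,0.0231,0],[0,0,0]],
    [[-0.0178,0.0231,0],[0,0,0]],
    [[-0.009,0.0116,0],[0,0,0]]
  ]
}}

```text
time: 17.3
tool_pos: [545.3, 60.4, 256.9]
tcp_rot: [3.14, -0.002, -2.536]
contact_force: [-0.7, -0.6, -0.5]
grip_width: 17.7
finger_force: 30.0
```

Request:
{"fn": "servo_tool", "kwargs": {
  "deltas": [
    [[0,0,0],[0,0,7]],
    [[0,0,0],[0,0,7]],
    [[0,0,0],[0,0,7]],
    [[0,0,0],[0,0,7]],
    [[0,0,0],[0,0,7]],
    [[0,0,0],[0,0,7]],
    [[0,0,0],[0,0,7]],
    [[0,0,0],[0,-7,0]],
    [[0,0,0],[0,-7,0]],
    [[0,0,0],[0,-7,0]],
    [[0,0,0],[0,-7,0]],
    [[0,0,0],[0,-7,0]],
    [[0,0,0],[0,0,0]],
    [[0,0,0],[0,0,0]]
  ]
}}

```text
time: 19.05
tool_pos: [546.8, 58.4, 258.6]
tcp_rot: [3.142, 0.61, 2.89]
contact_force: [1.0, 0.0, -0.8]
grip_width: 18.2
finger_force: 30.0
```

Run:
```python
from h import *
from plant import bot
o=bot.get_obs();print(o["time"],o["tool_pos"],o["tcp_rot"],o["joint_positions"],o["grip_width"])
R=Rn.from_euler("xyz",o["tcp_rot"]).as_matrix();print(R)
n=np.array([-.555,.1435,.819]);tip=o["tool_pos"]+93.2*R[:,2];print("tip",tip)
W=bot.camera_model("wrist");S=bot.camera_model("side");T=bot.camera_model("top")
w=bot.capture("wrist")[:,:,::-1];s=bot.capture("side")[:,:,::-1];t=bot.capture("top")[:,:,::-1]
for k,i in dict(w4=w,side4=s,top4=t).items(): cv2.imwrite(f"pics/{k}.png",i)
for nm,m in (("W",W),("S",S),("T",T)): print(nm,"tip",proj(m,tip),"red",proj(m,[620,39.6,62]))
for nm,i,m in (("W",w,W),("S",s,S),("T",t,T)):
  for c in("red","blue"):
    for b in blobs(i,c,20)[:5]: print(nm,c,np.round(b[:3],1),plane(m,b[:2],61.5))
c=np.zeros((600,780,3),np.uint8);c[:320,:512]=cv2.resize(w,(512,320))
p=proj(S,tip).astype(int);q=s[max(p[1]-60,0):p[1]+80,p[0]-80:p[0]+80];c[320:,:300]=cv2.resize(q,(300,280))
p=proj(W,tip).astype(int);print(p);q=w[p[1]-70:p[1]+70,p[0]-120:p[0]+120];q=cv2.resize(q,(480,280));c[320:,300:]=q
cv2.imwrite("pics/c7.png",c)
```

```text
19.05 [546.826  58.364 258.596] [3.142 0.61  2.89 ] [ 0.073  0.109  1.911 -0.348  0.564 -1.005] 18.20640260512004
[[-0.794  0.249  0.555]
 [ 0.204  0.969 -0.142]
 [-0.573  0.    -0.82 ]]
tip [598.517  45.097 182.188]
W tip [320.213 205.784] red [320.289 141.357]
S tip [355.02  149.138] red [360.863 191.025]
T tip [304.321 151.08 ] red [309.61  152.598]
W red [320.5 138.5 529. ] [616.163  40.857  61.5  ]
W blue [  55.1  131.5 3044.5] [ 526.304 -266.688   61.5  ]
W blue [ 143.2  161.6 1377. ] [ 594.307 -198.814   61.5  ]
W blue [262.4 138.  582. ] [597.612 -28.406  61.5  ]
S red [360.8 191.5  49. ] [619.656  38.103  61.5  ]
S blue [ 407.3   83.6 1064. ] [846.784 724.359  61.5  ]
S blue [329.4 275.  782.5] [ 532.143 -255.094   61.5  ]
S blue [366.1 271.8 433.5] [ 608.148 -245.516   61.5  ]
S blue [355.9 208.   62.5] [602.324 -30.459  61.5  ]
T red [310.1 152.6 154. ] [620.202  38.59   61.5  ]
T blue [   8.9   40.6 1091. ] [852.076 711.588  61.5  ]
T blue [452.  197.7 916.5] [ 531.337 -266.547   61.5  ]
T blue [341.9 161.7 171. ] [602.245 -30.291  61.5  ]
T blue [422.9 164.6 154.5] [ 600.767 -204.184   61.5  ]
[320 205]
```

View pics/c7.png

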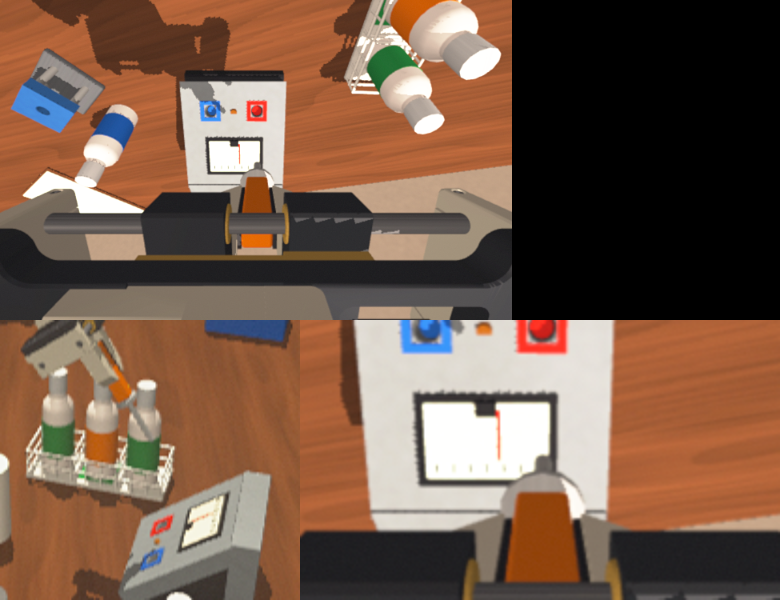

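The wrist view is aligned with the panel. The red well is at (320,139) and the stylus tip at about (322,204), close to the predicted (320,206). I'll approach to about 12 mm above the well.

Request:
{"fn": "servo_tool", "kwargs": {
  "deltas": [
    [[0.02,0,0],[0,0,0]],
    [[0.0208,-0.0004,0.01],[0,0,0]],
    [[0.01,0,0.02],[0,0,0]],
    [[0,0,0.025],[0,0,0]],
    [[0,0,0.025],[0,0,0]],
    [[0,0,0.014],[0,0,0]],
    [[0,0,0.0056],[0,0,0]],
    [[0,0,0],[0,0,0]],
    [[0,0,0],[0,0,0]]
  ]
}}

```text
time: 20.32
tool_pos: [561.8, 55.1, 149.6]
tcp_rot: [-3.14, 0.61, 2.89]
contact_force: [0.2, 1.0, -0.7]
grip_width: 17.8
finger_force: 30.0
```

Run:
```python
from h import *
from plant import bot
P=[];
for k in range(3):
    o=bot.get_obs();P.append(o["tool_pos"]);s=bot.capture("side")[:,:,::-1]
R=Rn.from_euler("xyz",o["tcp_rot"]).as_matrix();p=np.mean(P,0);print(o["time"],P,o["tcp_rot"],o["contact_force"])
tip=p+93.2*R[:,2];e=np.array([620,39.2,61.7])-tip;print("tip",tip,"tool-frame to mouth",R.T@e)
W=bot.camera_model("wrist");S=bot.camera_model("side");T=bot.camera_model("top")
w=bot.capture("wrist")[:,:,::-1];t=bot.capture("top")[:,:,::-1]
for nm,m in (("W",W),("S",S),("T",T)): print(nm,"tip",proj(m,tip),"red",proj(m,[620,39.2,61.7]))
for b in blobs(w,"red",20)[:3]:print(np.round(b[:3],1),cv2.boundingRect(b[4]))
c=np.zeros((600,800,3),np.uint8)
a=proj(W,tip).astype(int);q=w[a[1]-40:a[1]+35,a[0]-50:a[0]+50];c[:300,:400]=cv2.resize(q,(400,300),interpolation=cv2.INTER_CUBIC);print("W0",a-[50,40])
a=proj(S,tip).astype(int);q=s[a[1]-40:a[1]+35,a[0]-50:a[0]+50];c[300:,:400]=cv2.resize(q,(400,300),interpolation=cv2.INTER_CUBIC);print("S0",a-[50,40])
a=proj(T,tip).astype(int);q=t[a[1]-40:a[1]+35,a[0]-50:a[0]+50];c[:300,400:]=cv2.resize(q,(400,300),interpolation=cv2.INTER_CUBIC);print("T0",a-[50,40])
cv2.imwrite("pics/c8.png",c)
```

```text
20.425 [array([561.797,  55.132, 149.598]), array([561.727,  55.141, 149.619]), array([561.671,  55.142, 149.588])] [-3.14  0.61  2.89] [ 0.157 -0.486 -0.942]
tip [613.406  41.708  73.21 ] tool-frame to mouth [ 0.848 -0.767 13.452]
W tip [320.237 205.935] red [319.455 201.107]
S tip [358.487 186.934] red [360.868 191.212]
T tip [308.362 154.588] red [309.8  152.63]
[320. 198. 899.] (305, 183, 31, 31)
W0 [270 165]
S0 [308 146]
T0 [258 114]
```

View pics/c8.png

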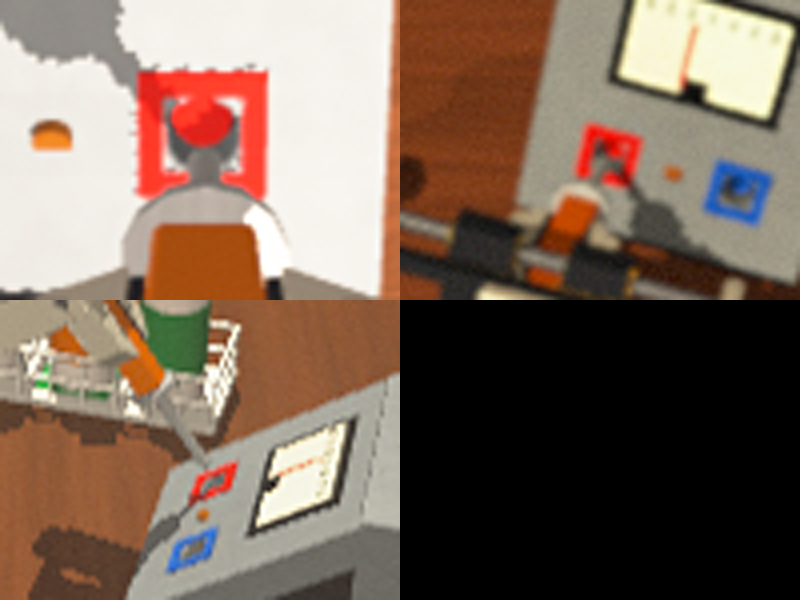

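The wrist crop shows the tip at about (321,204), just below the red frame's centre at (320.5,198.5). The side crop shows the tip at (360,188), next to the red well. A small shift of about 2.5 mm towards the lower edge, then in.

Request:
{"fn": "servo_tool", "kwargs": {
  "deltas": [
    [[0.0025,-0.0004,0],[0,0,0]],
    [[0,0,0.006],[0,0,0]],
    [[0,0,0.006],[0,0,0]],
    [[0,0,0.004],[0,0,0]],
    [[0,0,0.004],[0,0,0]],
    [[0,0,0],[0,0,0]],
    [[0,0,0],[0,0,0]]
  ]
}}

```text
time: 21.45
tool_pos: [572.0, 55.6, 136.7]
tcp_rot: [-3.13, 0.602, 2.89]
contact_force: [-0.0, -0.1, -0.4]
grip_width: 17.8
finger_force: 30.0
```

```bash
cat > st.py <<'E'
from h import *
from plant import bot
P=[];F=[]
for k in range(4):
    o=bot.get_obs();P.append(o["tool_pos"]);F.append(o["contact_force"]);bot.capture("side")
R=Rn.from_euler("xyz",o["tcp_rot"]).as_matrix();p=np.mean(P,0);print(o["time"],np.array(P),o["tcp_rot"],np.mean(F,0),o["moment"],o["dq"],o["grip_width"])
tip=p+93.2*R[:,2];print("tip",tip,"to mouth",R.T@(np.array([620,39.2,61.7])-tip),"F tool",R.T@np.mean(F,0))
E
python3 st.py
```

```text
21.6 [[572.     55.625 136.707]
 [572.004  55.656 136.794]
 [572.014  55.643 136.84 ]
 [571.988  55.631 136.867]] [-3.13   0.602  2.89 ] [-0.371 -0.154 -0.682] [0.108 0.45  0.018] [ 0.     0.    -0.001 -0.    -0.001  0.   ] 17.905642072475946
tip [622.85   41.512  59.983] to mouth [ 0.83  -2.978 -2.619] F tool [ 0.651 -0.237  0.383]
```

Request:
{"fn": "servo_tool", "kwargs": {
  "deltas": [
    [[0,0,0],[0,0,0]]
  ]
}}

```text
time: 21.78
tool_pos: [572.0, 55.6, 136.9]
tcp_rot: [-3.13, 0.602, 2.89]
contact_force: [-0.9, 0.4, -0.7]
grip_width: 17.9
finger_force: 30.0
```

Run:
```python
from h import *
from plant import bot
exec(open("st.py").read())
w=bot.capture("wrist")[:,:,::-1];W=bot.camera_model("wrist");cv2.imwrite("pics/w5.png",w)
print("proj tip",proj(W,tip),"mouth",proj(W,[620,39.2,61.7]))
h=cv2.cvtColor(w,cv2.COLOR_BGR2HSV);k=cv2.inRange(h,(0,150,90),(5,255,255))|cv2.inRange(h,(174,150,90),(179,255,255))
k[:150]=0;k[215:]=0;ys,xs=np.nonzero(k);print(xs.min(),xs.max(),ys.min(),ys.max())
for r in range(ys.min()-1,210): print(r,"".join("R" if k[r,c] else ("#" if w[r,c].sum()<330 else ".") for c in range(298,345)))
```

```text
21.925 [[572.034  55.648 136.853]
 [572.058  55.641 136.844]
 [572.048  55.673 136.821]
 [572.046  55.66  136.809]] [-3.13   0.602  2.89 ] [-0.517  0.092 -0.732] [ 0.081  0.386 -0.03 ] [ 0.001 -0.001  0.002 -0.001 -0.     0.   ] 17.77553348775161
tip [622.893  41.532  60.011] to mouth [ 0.876 -3.008 -2.617] F tool [ 0.846 -0.036  0.307]
proj tip [320.233 205.856] mouth [316.926 205.755]
301 334 187 214
186 ...#...........................................
187 ...RRRRRRRRRRRRRRRRRRRRRRRRRRRRRRRRRR..........
188 ...RRRRRRRRRRRRRRRRRRRRRRRRRRRRRRRRRR..........
189 ...RRRRRRRRRRRRRRRRRRRRRRRRRRRRRRRRRR..........
190 ...RRRRRRRRRRRRRRRRRRRRRRRRRRRRRRRRRR..........
191 ...RRRRRRRRRRRRRRRRRRRRRRRRRRRRRRRRRR..........
192 ...RRRRRRRRRRRRRRRRRRRRRRRRRRRRRRRRRR..........
193 ...RRRRRRR.....R.RRRRRR........RRRRRR..........
194 ...RRRRRR......RRRRRRRRR.......RRRRRR..........
195 ...RRRRRR.....RRRRRRRRRRRR.....RRRRRR..........
196 ...RRRRRR....RRRRRRRRRRRRRR....RRRRRR..........
197 ...RRRRRRR.#RRRRRRRRRRRRRRRR...RRRRRR..........
198 ...RRRRRRR.#RRRRRRRRRRRRRRRR...RRRRRR..........
199 ...RRRRRR...RRRRRRRRRRRRRRRRR..RRRRRR..........
200 ...RRRRRR...#RRRRRRRRRRRRRRR#..RRRRRR..........
201 ...RRRRRR..##RRRRRRRRRRRRRRR#..RRRRRR..........
202 ...RRRRRR..###RRRRRRR.....R##..RRRRRR..........
203 ...RRRRRR..####RRRRR.......##.RRRRRRR..........
204 ....RRRRR...####RRR........##.RRRRRRR..........
205 ...RRRRRR...#####RR.........#.RRRRRRR..........
206 ....RRRRR...#######...........RRRRRRR..........
207 ...RRRRRR...#######....#.......RRRRRR..........
208 ...RRRRRR....######.....#......RRRRRR..........
209 ....RRRRR.....#####....##......RRRRRR..........
```

Request:
{"fn": "servo_tool", "kwargs": {
  "deltas": [
    [[0.002,-0.0033,0],[0,0,0]],
    [[0,0,0],[0,0,0]],
    [[0,0,0],[0,0,0]]
  ]
}}

```text
time: 22.4
tool_pos: [569.9, 53.5, 136.8]
tcp_rot: [-3.129, 0.6, 2.89]
contact_force: [-0.3, -0.9, -0.8]
grip_width: 17.8
finger_force: 30.0
```

```bash
python3 st.py
```

```text
22.55 [[569.946  53.549 136.844]
 [569.963  53.58  136.839]
 [569.985  53.596 136.84 ]
 [569.972  53.59  136.823]] [-3.129  0.6    2.89 ] [-0.428 -0.158 -0.57 ] [0.121 0.398 0.031] [-0.001 -0.    -0.001  0.001 -0.    -0.   ] 17.82187504018686
tip [620.648  39.309  59.934] to mouth [-0.502 -0.29  -1.793] F tool [ 0.632 -0.256  0.262]
```

Request:
{"fn": "servo_tool", "kwargs": {
  "deltas": [
    [[0,0,0.004],[0,0,0]],
    [[0,0,0.004],[0,0,0]],
    [[0,0,0],[0,0,0]],
    [[0,0,0],[0,0,0]]
  ]
}}

```text
time: 23.1
tool_pos: [574.8, 53.6, 132.0]
tcp_rot: [-3.125, 0.597, 2.89]
contact_force: [-0.3, 0.2, -1.4]
grip_width: 17.7
finger_force: 30.0
```

```bash
python3 st.py
```

```text
23.25 [[574.82   53.57  132.006]
 [574.838  53.583 132.082]
 [574.806  53.581 132.118]
 [574.827  53.568 132.147]] [-3.125  0.598  2.89 ] [-0.257 -0.183 -1.059] [ 0.135  0.379 -0.007] [-0.001 -0.001  0.001  0.001  0.     0.   ] 17.794927127549776
tip [625.239  39.061  55.057] to mouth [ 0.485 -1.305 -8.346] F tool [ 0.765 -0.228  0.765]
```

Run:
```python
from h import *
from plant import bot
print(bot.get_obs()["joint_positions"])
W=bot.camera_model("wrist");w=bot.capture("wrist")[:,:,::-1]
h=cv2.cvtColor(w,cv2.COLOR_BGR2HSV);k=cv2.inRange(h,(0,150,90),(5,255,255))|cv2.inRange(h,(174,150,90),(179,255,255))
for r in range(186,222,1): print(r,"".join("R" if k[r,c] else ("#" if w[r,c].sum()<330 else ".") for c in range(298,345)))
```

```text
[ 0.066  0.353  2.009 -0.753  0.283 -0.572]
186 ...............................................
187 ...............................................
188 .....RRRRRRRRRRRRR...RR.R....RR.R....R.........
189 ....RRRRRRRRRRRRRRRRRRRRRRRRRRRRRRRRRRR........
190 ....RRRRRRRRRRRRRRRRRRRRRRRRRRRRRRRRRRR........
191 ....RRRRRRRRRRRRRRRRRRRRRRRRRRRRRRRRRRR........
192 .....RRRRRRRRRRRRRRRRRRRRRRRRRRRRRRRRRR........
193 .....RRRRRRRRRRRRRRRRRRRRRRRRRRRRRRRRRR........
194 .....RRRRRRRRRRRRRRRRRRRRRRRRRRRRRRRRRR........
195 ....RRRRRRR.....RR.RRRRRR........RRRRRR........
196 .....RRRRRR......RRRRRRRRR.......RRRRRR........
197 .....RRRRRR.....RRRRRRRRRRRR.....RRRRRR........
198 .....RRRRRR...#RRRRRRRRRRRRRR....RRRRRR........
199 ....RRRRRRR..#RRRRRRRRRRRRRRRR...RRRRRR........
200 .....RRRRRR..#RRRRRRRRRRRRRRRR...RRRRRR........
201 .....RRRRRRR.#RRRRRRRRRRRRRRRRR..RRRRRR........
202 .....RRRRRR..#RRRRRRR.....RRRR#..RRRRRR........
203 .....RRRRRR..##RRRRR.......RRR#..RRRRRR........
204 ....RRRRRRR..##RRRR........RR##..RRRRRR........
205 .....RRRRRR..###RRR.........###.RRRRRRR........
206 .....RRRRRR..####RR........####..RRRRRR........
207 .....RRRRRR..######.........###..RRRRRR........
208 .....RRRRRR...#####....##...###..RRRRRR........
209 .....RRRRRR...#####....##...##...RRRRRR........
210 .....RRRRRR....####..#.....###...RRRRRR........
211 .....RRRRRR....##............#...RRRRRR........
212 .....RRRRRR......................RRRRRR........
213 .....RRRRRR........................RRRR........
214 .....RRRRR..........................RRR........
215 .....RRRR............................RR........
216 .....RRR.......................................
217 .....RR........................................
218 .....R.........................................
219 ...............................................
220 ...............................................
221 .............#####################.............
```

Joint 5 is at its lower limit, because the forearm is nearly in line with the tool. I'll pivot about the tip by 7°, which the well's clearance allows, to move away from the limit.

Request:
{"fn": "servo_tool", "kwargs": {
  "deltas": [
    [[-0.0014,0.0019,0],[1.5,1,0]],
    [[-0.0014,0.0019,0],[1.5,1,0]],
    [[-0.0014,0.0019,0],[1.5,0.9,0]],
    [[-0.0014,0.0019,0],[1.4,0.9,0]],
    [[0,0,0],[0,0,0]],
    [[0,0,0],[0,0,0]]
  ]
}}

```text
time: 24.1
tool_pos: [581.3, 59.6, 134.6]
tcp_rot: [-3.025, 0.531, 2.885]
contact_force: [-0.6, 0.3, -1.2]
grip_width: 17.5
finger_force: 30.0
```

```bash
cat >> st.py <<'E'
n=np.array([-.555,.1435,.819]);xb=np.array([.968,-.25,0]);yb=np.array([.25,.968,0]);M=np.array([np.cross(yb,n),yb,n])
print("q",bot.get_obs()["joint_positions"],"\ntip in well frame (up-slope,y,n)",M@(tip-[620,39.2,61.7]),"tool dir",M@R[:,2])
E
python3 st.py
```

```text
24.25 [[581.255  59.595 134.618]
 [581.185  59.492 134.619]
 [581.217  59.48  134.665]
 [581.242  59.454 134.685]] [-3.025  0.531  2.885] [-0.115  0.371 -0.968] [0.166 0.344 0.008] [-0.     0.001 -0.001  0.002  0.001 -0.001] 18.01266440181069
tip [623.843  37.118  54.842] to mouth [ 0.185  0.094 -8.13 ] F tool [0.668 0.412 0.687]
q [ 0.134  0.392  1.892 -0.678  0.498 -0.604] 
tip in well frame (up-slope,y,n) [-0.458 -1.055 -8.048] tool dir [-0.079 -0.118 -0.99 ]
```

Request:
{"fn": "servo_tool", "kwargs": {
  "deltas": [
    [[-0.0003,0.0007,0.0035],[0,0,0]],
    [[-0.0003,0.0007,0.0035],[0,0,0]],
    [[-0.0002,0.0002,0.002],[0,0,0]],
    [[0,0,0],[0,0,0]],
    [[0,0,0],[0,0,0]]
  ]
}}

```text
time: 24.92
tool_pos: [586.7, 58.9, 127.4]
tcp_rot: [-3.025, 0.532, 2.885]
contact_force: [-0.7, 0.7, -0.5]
grip_width: 17.8
finger_force: 30.0
```

```bash
python3 st.py
```

```text
25.075 [[586.749  58.852 127.38 ]
 [586.769  58.884 127.392]
 [586.763  58.863 127.428]
 [586.761  58.868 127.414]] [-3.025  0.532  2.885] [-0.848  0.183  0.205] [ 0.141  0.457 -0.014] [-0.001  0.    -0.     0.002 -0.003 -0.   ] 17.604807023811293
tip [629.401  36.479  47.611] to mouth [  1.292  -1.743 -17.017] F tool [ 0.643 -0.109 -0.608]
q [ 0.131  0.412  1.887 -0.693  0.485 -0.589] 
tip in well frame (up-slope,y,n) [ -0.064  -0.284 -17.147] tool dir [-0.079 -0.118 -0.99 ]
```

Request:
{"fn": "servo_tool", "kwargs": {
  "deltas": [
    [[-0.0001,0.0002,0.002],[0,0,0]],
    [[-0.0001,0.0002,0.0015],[0,0,0]],
    [[0,0,0],[0,0,0]],
    [[0,0,0],[0,0,0]]
  ]
}}

```text
time: 25.62
tool_pos: [588.7, 58.4, 124.5]
tcp_rot: [-3.025, 0.532, 2.885]
contact_force: [-2.4, 1.2, 2.0]
grip_width: 17.9
finger_force: 30.0
```

```bash
python3 st.py
```

```text
25.775 [[588.707  58.358 124.455]
 [588.7    58.339 124.473]
 [588.696  58.36  124.483]
 [588.7    58.365 124.469]] [-3.025  0.532  2.885] [-2.385  0.695  2.151] [ 0.162  0.449 -0.033] [-0.001 -0.    -0.001  0.    -0.     0.002] 18.199718520624973
tip [631.345  35.969  44.679] to mouth [  1.537  -2.156 -20.539] F tool [ 1.051 -0.295 -3.1  ]
q [ 0.129  0.419  1.885 -0.699  0.48  -0.583] 
tip in well frame (up-slope,y,n) [ -0.099  -0.291 -20.7  ] tool dir [-0.079 -0.118 -0.99 ]
```

Request:
{"fn": "servo_tool", "kwargs": {
  "deltas": [
    [[-0.0001,0.0002,0.0015],[0,0,0]],
    [[0,0,0.001],[0,0,0]],
    [[0,0,0],[0,0,0]],
    [[0,0,0],[0,0,0]],
    [[0,0,0],[0,0,0]]
  ]
}}

```text
time: 26.45
tool_pos: [589.9, 58.1, 122.9]
tcp_rot: [-3.025, 0.532, 2.885]
contact_force: [-7.6, 2.9, 8.8]
grip_width: 17.7
finger_force: 30.0
```

```bash
python3 st.py
```

```text
26.6 [[589.871  58.054 122.905]
 [589.843  58.065 122.89 ]
 [589.855  58.049 122.92 ]
 [589.829  58.08  122.89 ]] [-3.025  0.532  2.885] [-7.254  2.999  9.225] [ 0.109  0.748 -0.158] [ 0.001  0.    -0.001 -0.001  0.     0.   ] 17.805450690381143
tip [632.532  35.668  43.133] to mouth [  1.798  -2.392 -22.479] F tool [  2.022  -0.329 -11.938]
q [ 0.129  0.423  1.884 -0.704  0.477 -0.579] 
tip in well frame (up-slope,y,n) [  0.017  -0.286 -22.669] tool dir [-0.078 -0.118 -0.99 ]
```

It is bottomed, at about 12 N against the 5 N spring. I'll hold, then withdraw along the normal.

Request:
{"fn": "servo_tool", "kwargs": {
  "deltas": [
    [[0,0,0],[0,0,0]],
    [[0,0,0],[0,0,0]],
    [[0,0,0],[0,0,0]],
    [[0,0,0],[0,0,0]],
    [[0,0,0],[0,0,0]],
    [[0,0,0],[0,0,0]],
    [[0,0,0],[0,0,0]],
    [[0,0,0],[0,0,0]],
    [[0,0,0],[0,0,0]],
    [[0,0,0],[0,0,0]],
    [[0,0,0],[0,0,0]],
    [[0,0,0],[0,0,0]]
  ]
}}

```text
time: 28.15
tool_pos: [589.8, 58.1, 122.9]
tcp_rot: [-3.025, 0.532, 2.885]
contact_force: [-7.5, 2.4, 8.8]
grip_width: 17.7
finger_force: 30.0
```

Request:
{"fn": "servo_tool", "kwargs": {
  "deltas": [
    [[0.0003,-0.0005,-0.004],[0,0,0]],
    [[0.0005,-0.0007,-0.006],[0,0,0]],
    [[0.0005,-0.0007,-0.006],[0,0,0]],
    [[0.0005,-0.0007,-0.006],[0,0,0]],
    [[0.0005,-0.0007,-0.006],[0,0,0]],
    [[0.001,-0.0016,-0.014],[0,0,0]],
    [[0,0,-0.025],[0,0,0]],
    [[0,0,-0.03],[0,0,0]],
    [[0,0,-0.03],[0,0,0]],
    [[0,0,0],[0,0,0]],
    [[0,0,0],[0,0,0]]
  ]
}}

```text
time: 29.52
tool_pos: [527.3, 84.4, 229.5]
tcp_rot: [-3.025, 0.531, 2.885]
contact_force: [-0.0, 0.8, -0.0]
grip_width: 17.6
finger_force: 30.0
```

```bash
cat st.py | head -5 >/dev/null; python3 st.py
python3 - <<'E'
from h import *
from plant import bot
o=bot.get_obs()
R=Rn.from_euler("xyz",o["tcp_rot"])
G=Rn.from_euler("xyz",[np.pi,0,-2.537])
D=R.inv()*G  # turn in tool axes
print("total rotvec",np.degrees(D.as_rotvec()))
# step1: upright by minimal rotation
z=R.as_matrix()[:,2];ax=np.cross(z,[0,0,-1]);a=np.arcsin(np.linalg.norm(ax));U=Rn.from_rotvec(ax/np.linalg.norm(ax)*a)
print("upright turn tool axes",np.degrees(R.inv().apply(U.as_rotvec())))
R2=U*R;print("then z turn",np.degrees((R2.inv()*G).as_rotvec()),R2.as_euler("xyz"))
E
```

```text
29.675 [[527.35   84.439 229.503]
 [527.311  84.283 228.982]
 [527.31   84.186 228.76 ]
 [527.398  84.175 228.736]] [-3.024  0.53   2.885] [-0.191  0.259 -0.626] [ 0.206  0.325 -0.025] [-0.001  0.002 -0.002 -0.001 -0.     0.   ] 17.492626206154263
tip [569.819  61.837 149.128] to mouth [ -2.654   2.956 103.24 ] F tool [0.533 0.249 0.387]
q [ 0.213  0.187  1.871 -0.525  0.723 -0.735] 
tip in well frame (up-slope,y,n) [  5.688   9.367 102.703] tool dir [-0.081 -0.119 -0.989]
total rotvec [-19.251  25.641 -49.875]
upright turn tool axes [-6.089 30.426 -0.   ]
then z turn [ -0.     -0.    -51.165] [-3.142  0.     2.853]
```

Request:
{"fn": "servo_tool", "kwargs": {
  "deltas": [
    [[0,0,-0.01],[-1.52,7.6,0]],
    [[0,0,-0.01],[-1.52,7.6,0]],
    [[0,0,-0.01],[-1.52,7.6,0]],
    [[0,0,-0.01],[-1.53,7.63,0]],
    [[0,0,0],[0,0,-7.3]],
    [[0,0,0],[0,0,-7.3]],
    [[0,0,0],[0,0,-7.3]],
    [[0,0,0],[0,0,-7.3]],
    [[0,0,0],[0,0,-7.3]],
    [[0,0,0],[0,0,-7.3]],
    [[0,0,0],[0,0,-7.4]],
    [[0,0,0],[0,0,0]],
    [[0,0,0],[0,0,0]]
  ]
}}

```text
time: 31.35
tool_pos: [516.0, 90.5, 266.7]
tcp_rot: [-3.141, 0.001, -2.539]
contact_force: [-0.3, -0.3, -0.1]
grip_width: 18.1
finger_force: 30.0
```

```bash
cat > go.py <<'E'
from h import *
from plant import bot
o=bot.get_obs();print(o["time"],o["tool_pos"],o["tcp_rot"],o["joint_positions"])
R=Rn.from_euler("xyz",o["tcp_rot"]).as_matrix();print("tool delta",R.T@(np.array([529.4,-262.0,o["tool_pos"][2]])-o["tool_pos"]))
print("turn left",np.degrees((Rn.from_matrix(R).inv()*Rn.from_euler("xyz",[np.pi,0,-2.537])).as_rotvec()))
E
python3 go.py
```

```text
31.35 [515.981  90.484 266.695] [-3.141  0.001 -2.539] [ 0.027  0.311  1.457  0.     1.372 -2.147]
tool delta [ 188.858 -297.922   -0.071]
turn left [-0.023  0.057 -0.089]
```

Request:
{"fn": "servo_tool", "kwargs": {
  "deltas": [
    [[0.008,-0.0126,0],[0,0,0]],
    [[0.0157,-0.0248,0],[0,0,0]],
    [[0.0157,-0.0248,0],[0,0,0]],
    [[0.0157,-0.0248,0],[0,0,0]],
    [[0.0157,-0.0248,0],[0,0,0]],
    [[0.0157,-0.0248,0],[0,0,0]],
    [[0.0157,-0.0248,0],[0,0,0]],
    [[0.0157,-0.0248,0],[0,0,0]],
    [[0.0157,-0.0248,0],[0,0,0]],
    [[0.0157,-0.0248,0],[0,0,0]],
    [[0.0157,-0.0248,0],[0,0,0]],
    [[0.0157,-0.0248,0],[0,0,0]],
    [[0.0081,-0.0125,0],[0,0,0]],
    [[0,0,0.03],[0,0,0]],
    [[0,0,0.03],[0,0,0]],
    [[0,0,0],[0,0,0]],
    [[0,0,0],[0,0,0]]
  ]
}}

```text
time: 33.48
tool_pos: [530.9, -262.0, 208.3]
tcp_rot: [-3.139, 0.002, -2.536]
contact_force: [0.0, -0.7, 0.3]
grip_width: 18.0
finger_force: 30.0
```

```bash
python3 go.py
```

```text
33.475 [ 530.918 -262.022  208.32 ] [-3.139  0.002 -2.536] [-0.589  0.478  1.363  0.001  1.298 -2.765]
tool delta [ 1.235  0.883 -0.005]
turn left [-0.13   0.132  0.065]
```

Request:
{"fn": "servo_tool", "kwargs": {
  "deltas": [
    [[0.0012,0.0009,0.015],[-0.1,0.1,0]],
    [[0,0,0.015],[0,0,0]],
    [[0,0,0],[0,0,0]],
    [[0,0,0],[0,0,0]],
    [[0,0,0],[0,0,0]]
  ]
}}

```text
time: 34.1
tool_pos: [529.2, -261.8, 177.5]
tcp_rot: [3.141, 0.0, -2.536]
contact_force: [-0.6, -0.1, 0.4]
grip_width: 18.1
finger_force: 30.0
```

```bash
python3 go.py
```

```text
34.1 [ 529.236 -261.845  177.482] [ 3.141  0.    -2.536] [-0.589  0.502  1.411  0.     1.229 -2.766]
tool delta [-0.046 -0.221 -0.   ]
turn left [0.01  0.016 0.065]
```

Descend through the hole with the tip at about 84 mm; first 25 mm, with a force check.

Request:
{"fn": "servo_tool", "kwargs": {
  "deltas": [
    [[0,0,0.008],[0,0,0]],
    [[0,0,0.008],[0,0,0]],
    [[0,0,0.009],[0,0,0]],
    [[0,0,0],[0,0,0]]
  ]
}}

```text
time: 34.6
tool_pos: [528.4, -261.3, 150.8]
tcp_rot: [3.138, -0.001, -2.536]
contact_force: [0.0, -0.2, -0.8]
grip_width: 17.6
finger_force: 30.0
```

Request:
{"fn": "servo_tool", "kwargs": {
  "deltas": [
    [[0,0,0.015],[0,0,0]],
    [[0,0,0.015],[0,0,0]],
    [[0,0,0.008],[0,0,0]],
    [[0,0,0.003],[0,0,0]],
    [[0,0,0],[0,0,0]],
    [[0,0,0],[0,0,0]]
  ]
}}

```text
time: 35.35
tool_pos: [529.2, -261.8, 111.5]
tcp_rot: [3.141, 0.0, -2.536]
contact_force: [-0.4, 1.0, -0.8]
grip_width: 18.0
finger_force: 30.0
```

Request:
{"fn": "servo_tool", "kwargs": {
  "deltas": [
    [[0,0,0.0015],[0,0,0]],
    [[0,0,0.001],[0,0,0]],
    [[0,0,0.0005],[0,0,0]],
    [[0,0,0],[0,0,0]]
  ]
}}

```text
time: 35.85
tool_pos: [528.9, -261.6, 108.2]
tcp_rot: [3.141, -0.0, -2.536]
contact_force: [-0.7, 1.1, 1.7]
grip_width: 18.1
finger_force: 30.0
```

Seated, at the same height as when gripped, with the force turning upward. I'll release and rise.

Request:
{"fn": "servo_tool", "kwargs": {
  "deltas": [
    [[0,0,0],[0,0,0]],
    [[0,0,0],[0,0,0]],
    [[0,0,0],[0,0,0]],
    [[0,0,0],[0,0,0]],
    [[0,0,0],[0,0,0]],
    [[0,0,0],[0,0,0]],
    [[0,0,-0.01],[0,0,0]],
    [[0,0,-0.03],[0,0,0]],
    [[0,0,-0.04],[0,0,0]],
    [[0,0,-0.04],[0,0,0]],
    [[0,0,0],[0,0,0]],
    [[0,0,0],[0,0,0]],
    [[0,0,0],[0,0,0]]
  ],
  "fingers": 1
}}

```text
time: 37.48
tool_pos: [528.5, -261.4, 226.8]
tcp_rot: [3.138, -0.001, -2.536]
contact_force: [0.1, 1.0, -0.1]
grip_width: 91.5
finger_force: 0.0
```

Run:
```python
from h import *
from plant import bot
o=bot.get_obs();print(o["time"],o["tool_pos"],o["grip_width"],o["contact_force"])
s=bot.capture("side")[:,:,::-1];a=cv2.imread("pics/side3.png")
d=cv2.absdiff(s,a).max(2)
for nm,(x0,y0,x1,y1) in dict(handle=(318,238,345,290),basket=(285,110,372,180)).items():
    print(nm,(d[y0:y1,x0:x1]>40).mean())
for i in(a,s):
    for c,bx in(("orange",(322,237,339,277)),("orange",(310,120,345,165)),("red",(350,180,372,205))):
        print(c,[(np.round(b[:3],1),cv2.boundingRect(b[4])) for b in blobs(i,c,12,bx)[:2]])
```

```text
37.475 [ 528.459 -261.384  226.843] 91.50956570817287 [ 0.067  1.021 -0.125]
handle 0.15527065527065528
basket 0.48998357963875205
orange [(array([329.7, 255.7, 349. ]), (324, 239, 13, 35))]
orange [(array([328.6, 150.6, 286.5]), (319, 141, 20, 20))]
red [(array([363.1, 190.5,  25.5]), (360, 187, 7, 8))]
orange [(array([329.4, 255.9, 354.5]), (323, 239, 14, 35))]
orange []
red []
```

The stylus is back where it was: its handle blob matches to within 0.3 px. The arm now hides the basket in the side view, but nothing has touched it since the bottle was set down. Handing in.

```bash
python3 -c "
from plant import bot
print(bot.close_job())"
```

```text
the job is handed in; nothing more can be done
None
```

The job is handed in, but no verdict came back: the bottle was set upright in the free cell, the red button was held bottomed for over a second, and the stylus is back in its stand. I did not re-check the basket at the end because the arm hid it.

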